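# Change over the tea caddies

### The job

Only one tea caddy should stand open at a time: first shut the lid of the low caddy, which was left open, then flip the lid of the tall caddy up and right over so that it stays leaning back open by itself. Push the lids with the fingertips only; do not lift, tip or shove the caddies, and leave the other things standing where they are.

Things in the scene. Friction and masses are not known exactly. Their poses are not given: they have to be found in the camera images.
- tall_caddy: white square-sided tea caddy with a wooden foot and a hinged wooden lid, box 130 mm high, 120 mm deep (x), 130 mm wide (y), walls 5 mm, about 1.6 kg; stands loose on the worktop; on the left or the right; an extractor hood hangs 0.67 m over the hob to the left; full of tea bags, lid shut at the start. Origin: centre of its underside. Its own -x is the front (tab side), +x the hinged back; z up. The lid's hinge line runs along y at x = +60 mm, z = 130 mm.
- low_caddy: white square-sided tea caddy with a wooden foot and a hinged wooden lid, box 75 mm high, 120 mm deep (x), 130 mm wide (y), walls 5 mm, about 1.6 kg; stands loose on the worktop; nearly empty, lid open at the start. Origin: centre of its underside. Its own -x is the front (tab side), +x the hinged back; z up. The lid's hinge line runs along y at x = +60 mm, z = 75 mm.
- tall_lid (a joint): angle of the tall caddy's lid: 0 shut, 1.57 upright, 1.95 leaning back on its stop; grows as it opens. Light lid (150 g), no spring, slightly damped: below about 1.5 it falls shut, beyond about 1.6 it falls back open. Starts at 0.
- low_lid (a joint): angle of the low caddy's lid: 0 shut, 1.57 upright, 1.95 leaning back on its stop; grows as it opens. Light lid (150 g), no spring, slightly damped: below about 1.5 it falls shut, beyond about 1.6 it falls back open. Starts open, near 1.95.
- tall_tab (a point): middle of the outer end of the pull tab of the tall caddy's lid, half-way through its thickness: a wooden tongue 50 mm wide, 8 mm thick that stands out 25 mm beyond the box's front when shut (free underneath), level with the lid panel, 145 mm from the hinge line. Lid panel 120 x 130 x 8 mm. Axes turn with the lid: parallel to the caddy's when shut.
- low_tab (a point): middle of the outer end of the pull tab of the low caddy's lid, half-way through its thickness: a wooden tongue 50 mm wide, 8 mm thick that stands out 25 mm beyond the box's front when shut (free underneath), level with the lid panel, 145 mm from the hinge line. Lid panel 120 x 130 x 8 mm. Axes turn with the lid: parallel to the caddy's when shut.
- grinder: pepper grinder with black cap, 43 mm across, 112 mm high, stands loose between the caddies; leave alone. Origin: centre of its underside.
- salt: stoneware bowl of salt, 110 mm across, 51 mm high, loose, behind the caddies; leave alone. Origin: centre of its underside.
- oil: square bottle with black cap, 42 mm wide, 170 mm high, loose, at the back; leave alone. Origin: centre of its underside.
- oats: small clip-top glass jar, 94 mm across, 69 mm high, loose, in front between the caddies; leave alone. Origin: centre of its underside.
- cashew: clip-top glass jar, 114 mm across, 99 mm high, loose, front right; leave alone. Origin: centre of its underside.

How it is judged (in metres and radians):
On the way, in this order (a step that is already met when the one before it is completed fails the run):
1. the low caddy's lid is shut while the tall one's is still shut (value of joint low_lid below 0.06 rad and value of joint tall_lid below 0.1 rad), for 0.2 s.
2. the tall caddy's lid is past upright and leans back open (value of joint tall_lid above 1.75 rad), for 0.2 s.
At the end, for the whole second after the job is handed in: The low caddy's lid is shut (under 0.06 rad) and the tall caddy's lid leans back open (over 1.75 rad), both at rest; both caddies stand level, at rest, within 40 mm of where they began; the grinder, bowl, bottle and two jars stand upright within 30 mm of where they began (value of joint low_lid below 0.06 rad and value of joint tall_lid above 1.75 rad and velocity of joint tall_lid between -0.1 and 0.1 rad/s and velocity of joint low_lid between -0.1 and 0.1 rad/s and distance of each of tall_caddy, low_caddy from where it was at the start of the episode below 0.04 m and angle between each of tall_caddy, low_caddy's own z axis and vertical below 0.05 rad and linear speed of each of tall_caddy, low_caddy below 0.02 m/s and distance of each of grinder, salt, oil, oats, cashew from where it was at the start of the episode below 0.03 m and angle between each of grinder, salt, oil, oats, cashew's own z axis and vertical below 0.1 rad); the robot touches nothing.
It fails at once if the tall caddy is lifted, tipped or shoved more than 40 mm (height (world z) of tall_caddy above 0.012 m or angle between tall_caddy's own z axis and vertical above 0.15 rad or distance of tall_caddy from where it was at the start of the episode above 0.04 m).
It fails at once if the low caddy is lifted, tipped or shoved more than 40 mm (height (world z) of low_caddy above 0.012 m or angle between low_caddy's own z axis and vertical above 0.15 rad or distance of low_caddy from where it was at the start of the episode above 0.04 m).
It fails at once if the grinder, bowl, bottle or a jar is moved more than 30 mm or tipped (distance of any of grinder, salt, oil, oats, cashew from where it was at the start of the episode above 0.03 m or angle between any of grinder, salt, oil, oats, cashew's own z axis and vertical above 0.3 rad).
It fails at once if the tall caddy is opened while the low one is open (value of joint each of tall_lid, low_lid above 0.3 rad).
It also fails if it takes over 56 s, if anything falls off the work surface, if the arm or the gripper's body presses on something with over 40 N, if the wrist force passes 120 N, or if a joint passes its speed limit or range.

### The arm

A 6-joint arm with a two-finger parallel gripper is mounted at the origin on a cart in front of the work surface, level with it; the furniture and walls round the work are solid. World frame = base frame: x ahead of the robot, y to its left, z up, the work surface at z = 0. Lengths are in m, angles in degrees, forces in N, time in s.
With the tool pointing down it reaches from about 0.375 to 0.9 m from the base axis. Payload 3.1 kg.
Tool frame: the origin (TCP) lies midway between the tips of the shut fingers; the grasp point (between the pads) lies 19 mm behind it (robot.grip_point_offset is the z of the grasp point in the tool frame, in m); z points along the fingers, y is the line along which they close (so a half turn about z gives the same grasp; the last joint's range is limited). The gripper opens to 85 mm and grips with 20 to 120 N. Pads are 22 mm wide; open, the fingers measure 114 mm over their backs; the gripper's body (76 mm by 85 mm) begins 54 mm behind the grasp point. The pads swing forward as they close: fully open they stand 13 mm farther back than shut.
Start: joints at [61.564, 30.224, 82.088, -0, 67.689, -10.227], TCP at [0.195, 0.594, 0.203] pointing down, gripper open.
Joint ranges: [-176.69, 176.69], [-43.24, 126.21], [12.49, 139.97], [-82, 262], [0, 151.66], [-163.58, 163.58]. Speed limits (degrees/s): [159.86, 159.86, 180, 180, 180, 180].

### API

Orientations are given as [roll, pitch, yaw] about the fixed x, y, z axes, in that order (R = Rz(yaw) Ry(pitch) Rx(roll)).
In Python, from cell import robot gives the robot as it stands. Calls block until the motion is done:
- robot.movep(position, orientation): joint-space move of the TCP to a pose.
- robot.line_to(position, rate=0.15, ori=None, guard=None): straight line of the TCP; ori=None keeps the orientation; rate is the mean speed in m/s. With guard (N) it stops when the force on the tool has changed by that much, and returns True; else False.
- robot.movej(angles): joint-space move.
- robot.open() and robot.gripper_close(): open the fingers fully, or close them until they stop; the grip force is fixed at half the most.
- robot.dwell(seconds).
- robot.inverse_kinematics(position, orientation): joint angles nearest the present ones, or None.
- robot.sense(): the state.
- robot.camera(name): name is "scene" or "side" or "wrist"; returns the picture (400x640x3 uint8, red, green, blue); there is no depth.
- robot.get_calibration(name): a dict with "mtx" (3x3 intrinsics, pixels), "D" ([k1, k2, p1, p2, k3] as OpenCV has them; the pictures are not rectified), "R" (3x3) and "t" (3): a world point X has camera coordinates R X + t; the wrist camera has in their place "mount" (4x4, takes a point from camera to tool coordinates, whose origin is the TCP and whose axes are the flange's). Camera axes: x right, y down, z forward; pixel columns grow to the right and rows downward; lengths in m; the calibration is good to about 2 mm. A picture is of the moment at which its call begins: read the wrist's pose just before it. get_calibration takes no time and is no camera call.
A pose or a line that the arm cannot do raises robot.Unreachable and nothing moves.
- robot.finish_job(): hands the job in; it is judged then, once.
Trained networks look in the newest picture that a camera, given by its name, has taken for a name from the list of things; names that differ only in an ending like _2 or _b are one class to them, and where a whole thing is asked for, a point or a joint stands for the part that bears it (a point fixed in the world has none). Each returns a list of dicts, best first, with "confidence" (0 to 1); they miss things now and then, are a little off and sometimes report something else, mostly with a low value. They report only what shows in the picture. A call takes as long as a camera call.
- robot.search_frame(camera, target): "location" ([x, y, z] in m, in world coordinates, good to about 4 mm: the middle of the surface that is visible of it).
- robot.silhouettes(camera, target): "region" (400x640 bool, what is visible of it).
The state is a dict: "time": time; "q": joint angles; "joint_vel": joint speeds; "effort": joint torques, N m; "tcp_pos": TCP position; "tcp_rot": TCP orientation; "force": force on the tool from outside, world axes, zero at the start; "moment": the same for the moment, N m; "opening": opening from 0.0 (shut) to 1.0 (fully open); "grasp_force": force on a finger pad.
Only numpy, scipy, OpenCV 4.12 (cv2) and the standard library are available. Lean on these libraries where they do the work, as an engineer would, in place of code of your own. Each camera call takes 0.05 s, during which the arm holds its last target. There are 200 camera calls.

## Working session

There is one attempt and no reset: what is moved stays moved. The work goes in short steps, each a Python script; the robot and the scene stay as the last script left them, time stands still between calls to the robot, and variables do not carry over. Pictures are saved under pics/ and viewed, at most 10 in all, crops included, and the job is handed in when it is done.

```bash
mkdir -p pics; ls
python3 - <<'E'
from cell import robot
import cv2,numpy as np
ims=[]
for c in ["scene","side"]:
    im=robot.camera(c); ims.append(im)
    for t in ["tall_caddy","low_caddy","tall_tab","low_tab","grinder","salt","oil","oats","cashew"]:
        r=robot.search_frame(c,t)
        print(c,t,[(np.round(d["location"],3).tolist(),round(d["confidence"],2)) for d in r[:2]])
    cv2.imwrite(f"pics/{c}.png",im[:,:,::-1])
    k=robot.get_calibration(c); print(c,"cam at",-np.array(k["R"]).T@np.array(k["t"]))
print(robot.sense())
E
```

```text
pics
scene tall_caddy [([0.537, 0.107, 0.138], 0.91)]
scene low_caddy [([0.388, -0.014, 0.062], 0.63)]
scene tall_tab [([0.537, 0.08, 0.14], 0.69)]
scene low_tab [([0.631, -0.162, 0.144], 0.78)]
scene grinder [([0.589, -0.052, 0.103], 0.92)]
scene salt [([0.77, -0.046, 0.041], 0.63)]
scene oil [([0.764, 0.173, 0.096], 0.71), ([0.54, 0.082, 0.139], 0.45)]
scene oats [([0.387, -0.016, 0.063], 0.6)]
scene cashew [([0.392, -0.328, 0.07], 0.9)]
scene cam at [0.34135241 0.47578858 0.70491881]
side tall_caddy [([0.542, 0.106, 0.138], 0.63)]
side low_caddy [([0.571, -0.194, 0.055], 0.89)]
side tall_tab [([0.547, 0.077, 0.142], 0.88)]
side low_tab [([0.631, -0.162, 0.152], 0.66)]
side grinder [([0.592, -0.049, 0.099], 0.5)]
side salt [([0.766, -0.048, 0.046], 0.83)]
side oil [([0.764, 0.178, 0.07], 0.68), ([0.544, 0.076, 0.14], 0.34)]
side oats [([0.39, -0.025, 0.064], 0.57)]
side cashew [([0.398, -0.331, 0.085], 0.56), ([0.765, 0.179, 0.066], 0.52)]
side cam at [0.42953989 0.69323938 1.17143359]
{'time': 1.0, 'q': array([ 6.15665825e+01,  3.02225113e+01,  8.20866416e+01, -1.44457702e-03,
        6.76890090e+01, -1.02244007e+01]), 'joint_vel': array([-0.09081606,  0.09578673,  0.01276903,  0.03557305, -0.08172656,
       -0.03265498]), 'effort': array([ 1.08724515e-03, -4.42330670e+01, -1.78428394e+01, -2.02083579e-04,
        6.73641389e-04,  3.27554346e-06]), 'tcp_pos': array([0.19524652, 0.59370819, 0.20252695]), 'tcp_rot': array([1.79998428e+02, 1.64149173e-03, 1.61791532e+02]), 'force': array([ 0.23930625, -0.2295962 ,  0.46595111]), 'moment': array([0.03731928, 0.00820547, 0.00215399]), 'grasp_force': 0.0, 'opening': 0.9976380600579372}
```

View pics/scene.png

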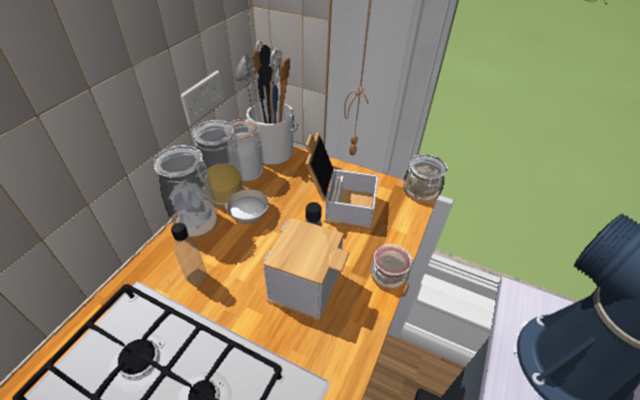

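View pics/side.png

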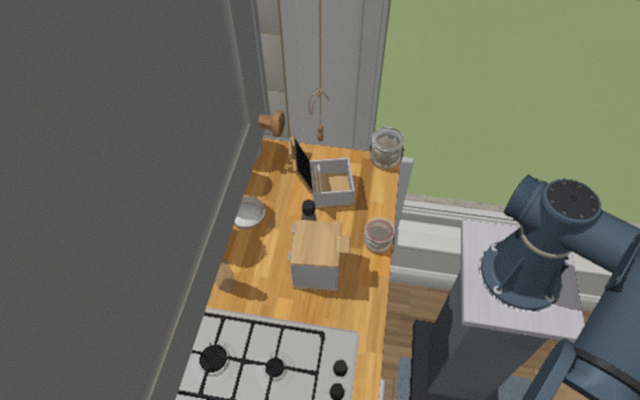

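Run:
```python
import cv2,numpy as np
a=cv2.imread("pics/scene.png")[130:330,255:388];b=cv2.imread("pics/side.png")[130:300,270:403]
f=lambda i:cv2.resize(i,None,fx=3,fy=3,interpolation=cv2.INTER_CUBIC)
o=np.zeros((600,798,3),np.uint8);o[:600,:399]=f(a);o[:510,399:]=f(b);cv2.imwrite("pics/crop.png",o)
```

```text
(no output)
```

View pics/crop.png

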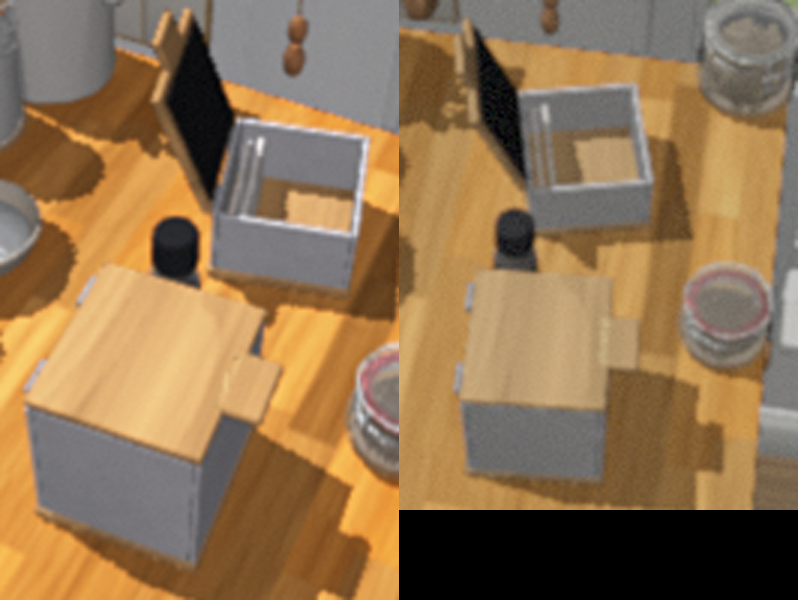

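```bash
cat > h.py <<'E'
from cell import robot
import cv2,numpy as np
def proj(c,P):
    k=robot.get_calibration(c); A=lambda n:np.array(k[n],float)
    return cv2.projectPoints(np.array(P,float),cv2.Rodrigues(A("R"))[0],A("t"),A("mtx"),A("D"))[0][:,0]
E
python3 - <<'E'
from h import *
from scipy.optimize import least_squares
loc=np.array([[60,-65],[-60,-65],[-60,65],[60,65]])/1e3
D={"tall":(.138,[(107,266),(265,315),(195,460),(28,403)],[(477,272),(610,277),(605,407),(460,400)]),
"low":(.075,[(235,122),(368,138),(355,258),(212,216)],[(522,92),(636,87),(650,185),(530,188)])}
for n,(z,s,d) in D.items():
    s=np.array(s)/3+[255,130]; d=(np.array(d)-[399,0])/3+[270,130]
    def P(p):
        c,q=np.cos(p[2]),np.sin(p[2]); return np.c_[loc@np.array([[c,q],[-q,c]])+p[:2],np.full(4,z)]
    f=lambda p:np.r_[(proj("scene",P(p))-s).ravel(),(proj("side",P(p))-d).ravel()]
    r=least_squares(f,[.55,0,0],loss="soft_l1"); print(n,r.x[:2],np.degrees(r.x[2]),np.round(f(r.x),1))
E
```

```text
tall [0.54760192 0.07468712] 5.180935994904628 [-0.9 -1.3  0.4 -1.5  1.7  0.9 -2.4 -0.5 -0.2 -0.8  1.2  0.3  0.3  1.2
 -0.2  0.3]
low [ 0.54941104 -0.19748807] 14.100501058128273 [ 0.5 -1.1  0.5  0.3  0.2 -5.8 -0.9  0.2 -0.8  0.3  0.3 -0.5  0.8  0.4
 -0.4  2.1]
```

```bash
cat >> h.py <<'E'
class Caddy:
    def __init__(s,x,y,deg,h): s.o=np.array([x,y]);s.yaw=deg;s.h=h
    def w(s,lx,ly,z):
        c,q=np.cos(np.radians(s.yaw)),np.sin(np.radians(s.yaw)); return np.array([s.o[0]+c*lx-q*ly,s.o[1]+q*lx+c*ly,z])
tall=Caddy(.5476,.0747,5.2,.130); low=Caddy(.5494,-.1975,14.1,.075)
def arc(th,r,off):  # TCP point under the tall lid
    t=np.radians(th); return tall.w(.06-r*np.cos(t)-off*np.sin(t),0,.13+r*np.sin(t)-off*np.cos(t))
E
python3 - <<'E'
from h import *
k=robot.get_calibration("scene");R=np.array(k["R"]);t=np.array(k["t"])
for px,z in [((275,163),0),((255,157),0),((295,158),0),((245,178),0),((270,110),.15),((212,200),0)]:
    u=cv2.undistortPoints(np.array([[px]],float),np.array(k["mtx"]),np.array(k["D"]))[0,0]
    d=R.T@np.r_[u,1];c=-R.T@t; print(px,c+d*(z-c[2])/d[2])
for p in [(.15,.30),(.145,.175),(.02,.175),(0,.3)]:
    for yaw in (14,59,90,104): print(p,yaw,robot.inverse_kinematics(low.w(p[0],0,p[1]),[180,0,yaw]))
for pitch in(-60,-50,-40):
  for yaw in(5,-15):
    print(pitch,yaw,[robot.inverse_kinematics(p,[180,pitch,yaw]) is not None for p in [tall.w(-.16,0,.105),arc(0,.133,.02),arc(45,.125,.015),arc(90,.11,.012),arc(105,.1,.012)]], np.round(robot.inverse_kinematics(arc(0,.133,.02),[180,pitch,yaw]) if robot.inverse_kinematics(arc(0,.133,.02),[180,pitch,yaw]) is not None else 0))
E
```

```text
(275, 163) [ 0.8311273  -0.27705204  0.        ]
(255, 157) [ 0.90220633 -0.27416837  0.        ]
(295, 158) [ 0.78846972 -0.32773238  0.        ]
(245, 178) [ 0.87315565 -0.17524444  0.        ]
(270, 110) [ 0.86663284 -0.3242389   0.15      ]
(212, 200) [ 0.90161105 -0.05561342  0.        ]
(0.15, 0.3) 14 [-2.19943480e+01  3.31697408e+01  6.07916041e+01 -2.54444375e-14
  8.60386552e+01  5.40056520e+01]
(0.15, 0.3) 59 [-2.19943480e+01  3.31697408e+01  6.07916041e+01 -2.54444375e-14
  8.60386552e+01  9.00565203e+00]
(0.15, 0.3) 90 [-21.99434797  33.16974076  60.79160408   0.          86.03865516
 -21.99434797]
(0.15, 0.3) 104 [-21.99434797  33.16974076  60.79160408   0.          86.03865516
 -35.99434797]
(0.145, 0.175) 14 [-2.22353372e+01  3.84806423e+01  7.02770158e+01 -2.54444375e-14
  7.12423419e+01  5.37646628e+01]
(0.145, 0.175) 59 [-2.22353372e+01  3.84806423e+01  7.02770158e+01 -2.54444375e-14
  7.12423419e+01  8.76466276e+00]
(0.145, 0.175) 90 [-22.23533724  38.48064233  70.27701576   0.          71.2423419
 -22.23533724]
(0.145, 0.175) 104 [-22.23533724  38.48064233  70.277
[... 464 characters left out ...]
.36069051]
(0, 0.3) 14 [-3.07328404e+01  2.14772742e+01  8.09740764e+01 -2.54444375e-14
  7.75486494e+01  4.52671596e+01]
(0, 0.3) 59 [-3.07328404e+01  2.14772742e+01  8.09740764e+01 -2.54444375e-14
  7.75486494e+01  2.67159619e-01]
(0, 0.3) 90 [-30.73284038  21.47727424  80.97407636   0.          77.5486494
 -30.73284038]
(0, 0.3) 104 [-30.73284038  21.47727424  80.97407636   0.          77.5486494
 -44.73284038]
-60 5 [False, False, False, True, True] 0
-60 -15 [False, False, True, True, True] 0
-50 5 [False, False, True, True, True] 0
-50 -15 [False, False, True, True, True] 0
-40 5 [False, False, True, True, True] 0
-40 -15 [False, True, False, True, True] [  2.  33. 137. 202.  31. -96.]
```

Run:
```python
from h import *
robot.gripper_close()
o=[180,0,59]
robot.movep(low.w(.155,0,.32),o)
print(robot.line_to(low.w(.155,0,.18),.2,guard=15))
print(robot.line_to(low.w(.02,0,.18),.1,guard=15), robot.sense()["tcp_pos"])
robot.line_to(low.w(.02,0,.34),.2); robot.dwell(.5)
im=robot.camera("side"); cv2.imwrite("pics/s2.png",im[:,:,::-1])
for t in("low_tab","low_caddy","tall_caddy","tall_tab"): print(t,[(np.round(d["location"],3),round(d["confidence"],2)) for d in robot.search_frame("side",t)[:2]])
print(robot.sense()["time"],robot.sense()["force"])
import itertools
from scipy.spatial.transform import Rotation as Ro
for pitch,yaw,sp in itertools.product((-70,-60,-50,-40,-30,-20),(5,-20,-45,-70,-90),(0,90,180,-90)):
    e=(Ro.from_euler("xyz",[180,pitch,yaw],degrees=True)*Ro.from_euler("z",sp,degrees=True)).as_euler("xyz",degrees=True)
    q=[robot.inverse_kinematics(arc(th,r,f),e) for th,r,f in((-12,.133,.02),(0,.133,.02),(45,.125,.015),(90,.11,.012),(105,.1,.012))]
    if all(x is not None for x in q):
        j=np.abs(np.diff(q,axis=0)).max(); print(pitch,yaw,sp,round(j),np.round(q[1]))
```

```text
False
True [ 0.65979152 -0.17006594  0.18363083]
low_tab [(array([ 0.629, -0.163,  0.152]), 0.64), (array([0.542, 0.107, 0.138]), 0.29)]
low_caddy [(array([ 0.572, -0.193,  0.056]), 0.58), (array([0.544, 0.076, 0.139]), 0.46)]
tall_caddy [(array([0.539, 0.107, 0.142]), 0.75)]
tall_tab [(array([0.547, 0.079, 0.141]), 0.87), (array([ 0.571, -0.193,  0.055]), 0.25)]
8.2833 [-0.71816662 -0.43408795 -0.11463587]
-70 -70 0 14 [  31.   53.  106.  -72.   75. -111.]
-70 -70 90 14 [ 31.  53. 106. -72.  75. -21.]
-70 -70 180 14 [ 31.  53. 106. -72.  75.  69.]
-70 -70 -90 14 [ 31.  53. 106. -72.  75. 159.]
-70 -90 0 13 [  28.   55.   93.  -56.   87. -118.]
-70 -90 90 13 [ 28.  55.  93. -56.  87. -28.]
-70 -90 180 13 [ 28.  55.  93. -56.  87.  62.]
-70 -90 -90 13 [ 28.  55.  93. -56.  87. 152.]
-60 -70 0 15 [  29.   47.  108.  -69.   67. -117.]
-60 -70 90 15 [ 29.  47. 108. -69.  67. -27.]
-60 -70 180 15 [ 29.  47. 108. -69.  67.  63.]
-60 -70 -90 15 [ 29.  47. 108. -69.  67. 153.]
-60 -90 0 13 [  26.   49.   95.  -53.   79. -122.]
-60 -90 90 13 [ 26.  49.  95. -53.  79. -32.]
-60 -90 180 13 [ 26
[... 1842 characters left out ...]
 [  -8.   24.  124.   21.   13. -123.]
-20 5 -90 20 [ -8.  24. 124.  21.  13. -33.]
-20 -20 0 19 [ -1.  25. 122. -25.  16. 132.]
-20 -20 90 19 [  -1.   25.  122.  -25.   16. -138.]
-20 -20 180 19 [ -1.  25. 122. -25.  16. -48.]
-20 -20 -90 19 [ -1.  25. 122. -25.  16.  42.]
-20 -45 90 16 [   5.   27.  117.  -34.   28. -100.]
-20 -45 180 16 [  5.  27. 117. -34.  28. -10.]
-20 -45 -90 16 [  5.  27. 117. -34.  28.  80.]
-20 -70 90 15 [  8.  29. 110. -31.  41. -78.]
-20 -70 180 15 [  8.  29. 110. -31.  41.  12.]
-20 -70 -90 15 [  8.  29. 110. -31.  41. 102.]
-20 -90 90 15 [  8.  31. 105. -26.  50. -64.]
-20 -90 180 15 [  8.  31. 105. -26.  50.  26.]
-20 -90 -90 15 [  8.  31. 105. -26.  50. 116.]
```

View pics/s2.png

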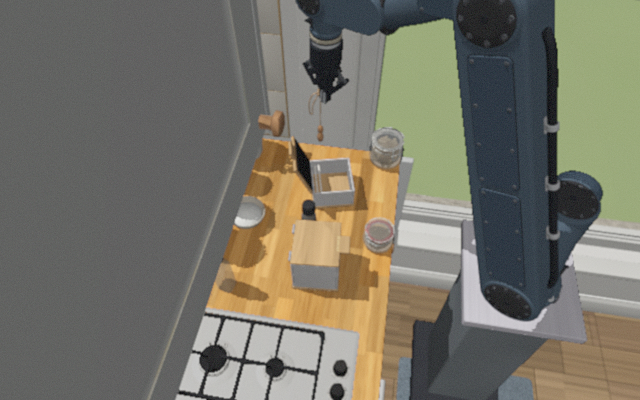

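Run:
```python
from h import *
S=robot.sense
robot.line_to(low.w(.155,0,.34),.25)
robot.line_to(low.w(.155,0,.19),.25)
f0=S()["force"]
for x in (.14,.125,.115,.105,.095,.085,.075,.06,.045,.03,.015):
    g=robot.line_to(low.w(x,0,.19),.06,guard=25); s=S(); print(x,g,np.round(s["force"]-f0,1),np.round(s["moment"],2),np.round(s["tcp_pos"],3))
    if g: break
robot.line_to(S()["tcp_pos"]+[0,0,.15],.2); robot.dwell(.3)
im=robot.camera("side"); cv2.imwrite("pics/s3.png",im[:,:,::-1])
for t in("low_tab","low_caddy"): print(t,[(np.round(d["location"],3),round(d["confidence"],2)) for d in robot.search_frame("side",t)[:2]])
print(S()["time"])
```

```text
0.14 False [ 0.6 -0.6 -0.1] [-0.05  0.01 -0.  ] [ 0.685 -0.164  0.191]
0.125 False [-0.8 -0.7 -0.1] [-0.04  0.01  0.02] [ 0.67  -0.167  0.19 ]
0.115 False [ 2.  -0.9  0.2] [ 0.05 -0.03  0.01] [ 0.661 -0.17   0.19 ]
0.105 False [-0.4 -0.5  0.2] [ 0.03 -0.02  0.  ] [ 0.651 -0.172  0.19 ]
0.095 False [0.6 0.2 0.1] [-0.    0.05  0.01] [ 0.641 -0.174  0.19 ]
0.085 False [-0.9 -1.3 -0.3] [-0.01 -0.02  0.  ] [ 0.631 -0.177  0.19 ]
0.075 False [-0.1 -0.5  0.3] [ 0.06  0.02 -0.02] [ 0.622 -0.179  0.19 ]
0.06 False [ 0.2 -0.3  0.5] [ 0.03 -0.03 -0.03] [ 0.607 -0.183  0.19 ]
0.045 False [ 0.6 -1.2 -0.3] [ 0.01 -0.04 -0.03] [ 0.593 -0.187  0.19 ]
0.03 False [-0.3 -0.7  0.4] [ 0.01 -0.05  0.02] [ 0.578 -0.19   0.19 ]
0.015 False [ 0.2 -0.8 -0.6] [-0.06 -0.04 -0.02] [ 0.564 -0.194  0.19 ]
low_tab [(array([ 0.629, -0.159,  0.152]), 0.89)]
low_caddy []
15.0583
```

View pics/s3.png

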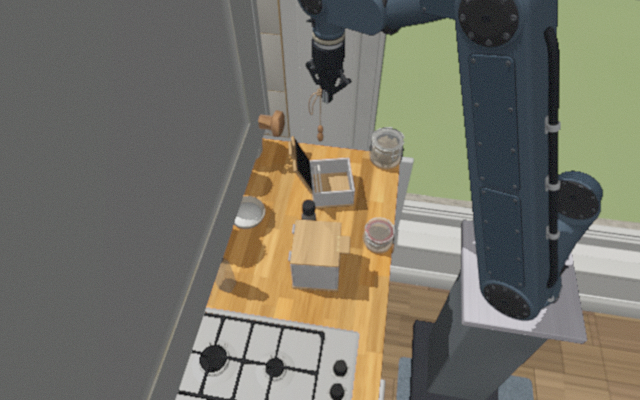

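Run:
```python
from h import *
s=robot.sense(); print(s["tcp_pos"],s["opening"])
for c in("side","scene"):
    print(c,proj(c,[s["tcp_pos"]]))
    t=1.95
    L=lambda r,y,n=0:low.w(.06-r*np.cos(t)+n*np.sin(t),y,.075+r*np.sin(t)+n*np.cos(t))
    print(np.round(proj(c,[L(.145,-.025),L(.145,.025),L(.12,-.065),L(.12,.065),L(0,.065),L(0,-.065)])))
a=robot.camera("scene")[120:320,200:440]
cv2.imwrite("pics/s4.png",cv2.resize(a,None,fx=3,fy=3,interpolation=2)[:,:,::-1])
```

```text
[ 0.56355718 -0.19394218  0.33967221] 0.0021941281397460754
side [[327.57962056 110.098896  ]]
[[291. 141.]
 [292. 154.]
 [294. 136.]
 [296. 171.]
 [313. 195.]
 [310. 161.]]
scene [[357.32169742  92.93605707]]
[[312. 133.]
 [307. 145.]
 [319. 133.]
 [307. 164.]
 [325. 202.]
 [334. 170.]]
```

View pics/s4.png

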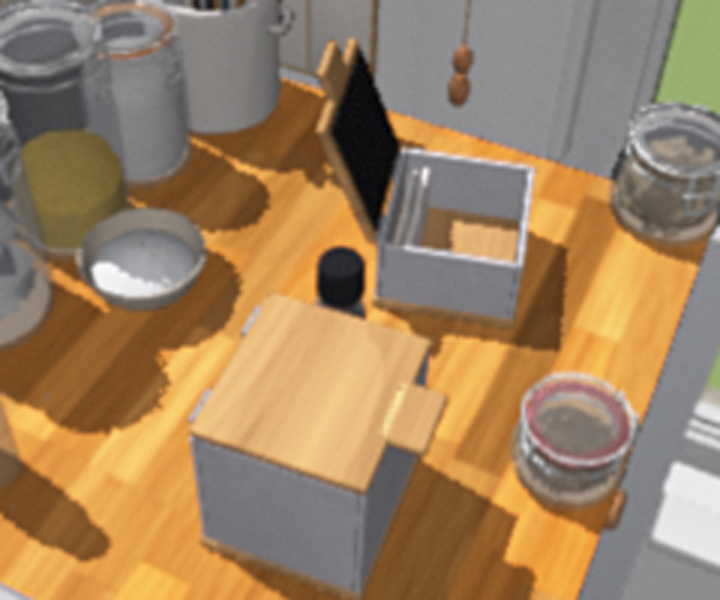

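Run:
```python
from h import *
S=robot.sense
def look(n):
    im=robot.camera("scene"); cv2.imwrite(f"pics/{n}.png",im[:,:,::-1])
    return im[110:260,270:420]
robot.line_to(low.w(.15,0,.30),.3)
robot.line_to(low.w(.15,0,.175),.3)
P=[look("a0")]
robot.line_to(low.w(.105,0,.175),.08); P.append(look("a1"))
robot.line_to(low.w(.07,0,.175),.08); P.append(look("a2"))
robot.line_to(low.w(.03,0,.175),.08); P.append(look("a3"))
print(S()["time"],S()["tcp_pos"])
f=lambda i:cv2.resize(i,(300,300),interpolation=2)
cv2.imwrite("pics/m.png",np.vstack([np.hstack([f(P[0]),f(P[1])]),np.hstack([f(P[2]),f(P[3])])])[:,:,::-1])
```

```text
18.4333 [ 0.57899889 -0.19033446  0.17509593]
```

View pics/m.png

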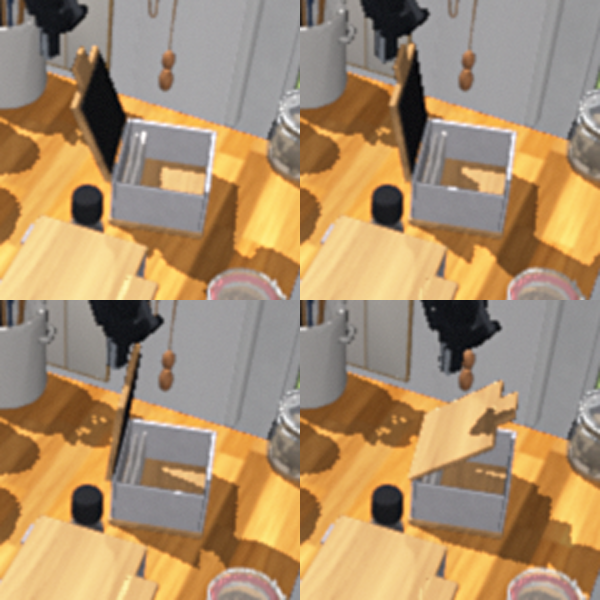

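Run:
```python
from h import *
s=robot.sense(); p=s["tcp_pos"]
for z in (0,.02,.04):print(proj("scene",[p+[0,0,z]]))
robot.line_to(p+[0,0,.05],.2)
im=robot.camera("scene")
for t in("low_tab","low_caddy","tall_tab"): print(t,[(np.round(d["location"],3),round(d["confidence"],2)) for d in robot.search_frame("scene",t)[:2]])
p=robot.sense()["tcp_pos"]; u=proj("scene",[p])[0]; print(u,p)
im=im.copy();cv2.circle(im,tuple(int(v) for v in u.round()),1,(255,0,0),-1)
cv2.imwrite("pics/b.png",cv2.resize(im[60:260,250:450],(600,600),interpolation=2)[:,:,::-1])
```

```text
[[343.7733767 155.5837045]]
[[344.41895054 148.73868124]]
[[345.08471158 141.6716478 ]]
low_tab [(array([ 0.542, -0.156,  0.085]), 0.65), (array([ 0.541, -0.198,  0.08 ]), 0.62)]
low_caddy [(array([ 0.541, -0.155,  0.09 ]), 0.68)]
tall_tab [(array([0.536, 0.081, 0.139]), 0.74)]
[345.60094258 138.76649017] [ 0.57821766 -0.18978821  0.22371794]
```

View pics/b.png

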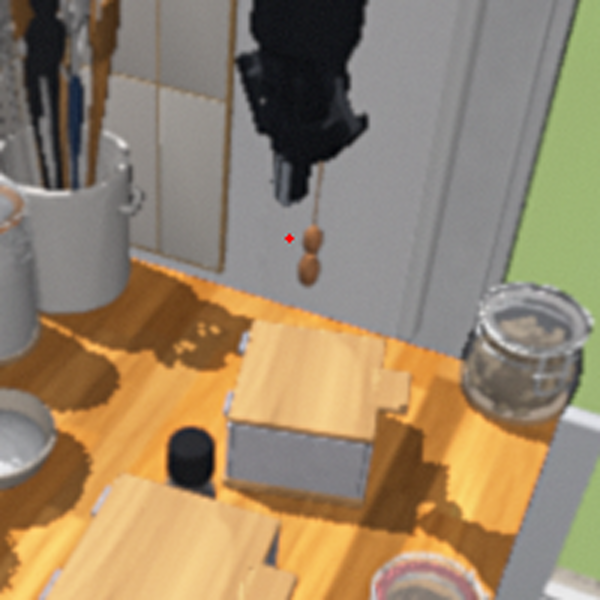

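```bash
cat >> h.py <<'E'
from scipy.spatial.transform import Rotation as Ro
def tilt(pitch,yaw,sp):
    r=Ro.from_euler("xyz",[180,pitch,yaw],degrees=True)*Ro.from_euler("z",sp,degrees=True)
    return r.as_euler("xyz",degrees=True), .03*r.as_matrix()[:,2]
E
python3 - <<'E'
from h import *
import itertools
for pitch,yaw,sp in itertools.product((-65,-55,-50,-45,-40,-35,-30),(10,5,0,-10,-20,-30,-40),(0,180)):
    e,d=tilt(pitch,yaw,sp)
    A=arc(0,.138,.035)
    q=[robot.inverse_kinematics(p+d,e) for p in (A-d*2,A,A+[0,0,.03],arc(30,.13,.02),arc(60,.12,.015),arc(90,.11,.012),arc(105,.1,.012))]
    if all(x is not None for x in q):
        print(pitch,yaw,sp,np.round(np.abs(np.diff(q,axis=0)).max(1)),np.round(q[0]))
print(robot.sense()["q"])
E
```

```text
-65 -30 0 [ 9.  5. 11. 16. 10.  3.] [ 28.  58. 139. 233.  74. -75.]
-65 -30 180 [ 9.  5. 11. 16. 10.  3.] [ 28.  58. 139. 233.  74. 105.]
-65 -40 0 [10.  5. 11. 16.  9.  3.] [ 33.  53. 130. 252.  66. -87.]
-65 -40 180 [10.  5. 11. 16.  9.  3.] [ 33.  53. 130. 252.  66.  93.]
-55 -30 0 [ 8.  6. 13. 20. 12.  3.] [ 23.  46. 138. 231.  57. -86.]
-55 -30 180 [ 8.  6. 13. 20. 12.  3.] [ 23.  46. 138. 231.  57.  94.]
-40 -20 180 [  9.   6.  23. 314.  22.   3.] [  8.  32. 137. 216.  31.  80.]
-40 -30 180 [ 15.   9.  26. 331.  14.   3.] [ 14.  32. 132. 243.  30.  67.]
-35 10 0 [11.  9. 36. 61. 20.  3.] [-17.  28. 140. 141.  25. -77.]
-35 10 180 [ 11.   9.  36. 299.  20.   3.] [-17.  28. 140. 141.  25. 103.]
-35 5 0 [10.  7. 32. 84. 21.  3.] [-14.  28. 140. 153.  24. -80.]
-35 5 180 [ 10.   7.  32. 276.  21.   3.] [-14.  28. 140. 153.  24. 100.]
-35 0 0 [ 10.   7.  22. 124.  16.   3.] [-10.  28. 139. 166.  23. -84.]
-35 0 180 [ 10.   7.  22. 236.  16.   3.] [-10.  28. 139. 166.  23.  96.]
-35 -10 0 [ 10.   7.  26. 249.  10.   3.] [ -2.  28. 137. 194.  20. -96.]
-35 -10 180 [ 10.   7.  26. 249.
[... 167 characters left out ...]
 [  5.  28. 134. 226.  20.  67.]
-35 -30 180 [ 21.  13. 328.  30.  10.   3.] [ 11.  28. 130. 256.  23.  50.]
-30 10 0 [25. 17. 63. 40. 10.  3.] [-15.  24. 135. 119.  14. -52.]
-30 5 0 [21. 14. 81. 44.  9.  3.] [-12.  24. 135. 134.  12. -59.]
-30 0 0 [ 14.   8. 112.  40.   9.   3.] [ -9.  24. 134. 153.  10. -71.]
-30 0 180 [ 14.   8. 248.  40.   9.   3.] [ -9.  24. 134. 153.  10. 109.]
-30 -10 0 [ 15.   8. 243.  29.   9.   3.] [  -2.   25.  133.  208.    8. -111.]
-30 -10 180 [ 15.   8. 243.  29.   9.   3.] [ -2.  25. 133. 208.   8.  69.]
-30 -20 180 [ 33.  20. 299.  29.   9.   3.] [  3.  25. 130. 254.  12.  37.]
[-28.81415084  27.56158305  83.32593606   0.26278062  68.98012283
   2.09264604]
```

Run:
```python
from h import *
S=robot.sense
e,d=tilt(-55,-30,0)
qp=np.array(robot.inverse_kinematics(arc(0,.138,.035)-d,e)); print(np.round(qp))
p=S()["tcp_pos"]; robot.line_to([p[0],p[1],.40],.3)
robot.movej([-20,0,115,0,10,0]); print(S()["tcp_pos"])
robot.movej([30,0,115,qp[3],10,qp[5]]); print(S()["tcp_pos"])
q=qp.copy(); q[0]=45;q[1]=20; robot.movej(q); print(S()["tcp_pos"])
q[1]=qp[1]; robot.movej(q); print(S()["tcp_pos"])
robot.movej(qp); s=S(); print(s["tcp_pos"],s["time"],s["force"])
pan=[]
for c,(x,y) in(("scene",(240,170)),("side",(260,180))):
    im=robot.camera(c).copy(); u=proj(c,[s["tcp_pos"],s["tcp_pos"]-d]).round().astype(int)
    for k,col in zip(u,((255,0,0),(0,255,0))): cv2.circle(im,tuple(map(int,k)),1,col,-1)
    pan.append(cv2.resize(im[y:y+150,x:x+130],(390,450),interpolation=2))
cv2.imwrite("pics/c.png",np.hstack(pan)[:,:,::-1])
```

```text
[ 23.  46. 138. 231.  57. -86.]
[ 0.57714765 -0.09213261  0.40594764]
[0.4969074  0.36410982 0.49001167]
[0.40549193 0.26123465 0.3242551 ]
[0.38712459 0.24225836 0.11321536]
[0.4487154  0.08022978 0.11321643] 26.775 [ 0.44540897  0.1373405  -0.81711192]
```

View pics/c.png

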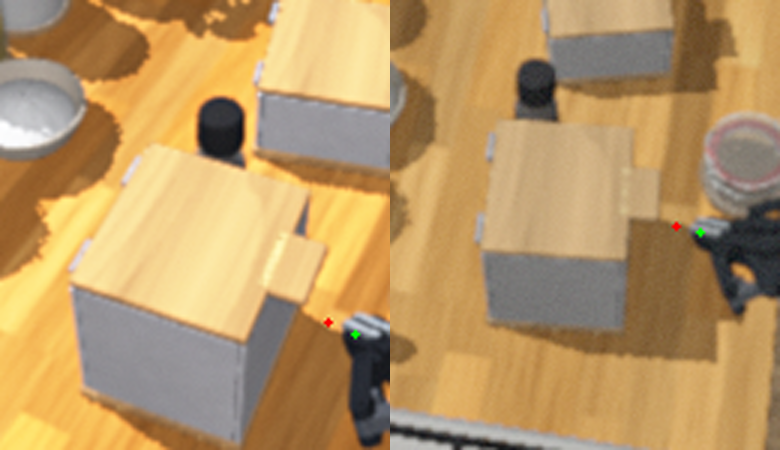

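Run:
```python
from h import *
S=robot.sense
e,d=tilt(-55,-30,0)
f0=S()["force"]
A=arc(0,.138,.035)
def go(p,r,g=15):
    h=robot.line_to(p+d,r,guard=g); s=S(); print(h,np.round(s["force"]-f0,1),np.round(s["tcp_pos"]-d,3),round(s["time"],1))
    if h: raise SystemExit("guard")
go(A,.05,8)
go(A+[0,0,.03],.05)
for th,r,o in((15,.138,.02),(30,.133,.018),(45,.127,.016),(60,.12,.014),(75,.115,.012),(90,.11,.012),(98,.108,.012),(106,.105,.012)): go(arc(th,r,o),.08)
robot.dwell(.3)
robot.camera("side"); print([(np.round(x["location"],3),round(x["confidence"],2)) for x in robot.search_frame("side","tall_tab")[:2]])
```

```text
False [ 0.5  0.4 -0.6] [0.47  0.068 0.095] 28.2
False [ 0.8  0.9 -2.2] [0.47  0.068 0.125] 29.0
False [-0.8 -0.7 -2.2] [0.469 0.068 0.146] 29.4
False [-0.3  0.9 -1.5] [0.484 0.069 0.18 ] 30.0
False [ 0.2  0.5 -1.3] [0.506 0.071 0.208] 30.6
False [-0.8  0.2 -1. ] [0.535 0.073 0.226] 31.2
False [ 0.8  0.9 -1.1] [0.565 0.076 0.237] 31.8
False [ 0.9  0.2 -0.1] [0.595 0.079 0.24 ] 32.3
False [-0.4  0.1 -1.7] [0.611 0.08  0.239] 32.6
False [ 1.3  0.5 -1.5] [0.625 0.082 0.234] 32.9
[(array([0.645, 0.108, 0.217]), 0.58)]
```

Run:
```python
from h import *
S=robot.sense
e,d=tilt(-55,-30,0)
p=S()["tcp_pos"]
robot.line_to(p-d*3,.15,guard=15); robot.line_to(p-d*3+[-.03,.03,.12],.2); robot.dwell(.5)
pan=[]
for c in("scene","side"):
    im=robot.camera(c)
    for t in("tall_tab","low_tab","tall_caddy","low_caddy","grinder","salt","oil","oats","cashew"): print(c,t,[(np.round(x["location"],3),round(x["confidence"],2)) for x in robot.search_frame(c,t)[:1]])
    pan.append(im[80:330,200:450])
print(S()["time"],S()["force"],S()["tcp_pos"])
cv2.imwrite("pics/d.png",cv2.resize(np.hstack(pan),(800,400),interpolation=2)[:,:,::-1])
```

```text
Traceback (most recent call last):
cell.Unreachable: the arm cannot follow that straight line within its joint ranges
```

Run:
```python
from h import *
S=robot.sense
print(S()["tcp_pos"])
p=S()["tcp_pos"]
for v in ([-.08,.02,0],[-.06,.0,.0]):
    try: print(robot.line_to(S()["tcp_pos"]+v,.15,guard=15))
    except robot.Unreachable as x: print("no",v)
robot.dwell(.5)
pan=[]
for c in("scene","side"):
    im=robot.camera(c)
    for t in("tall_tab","low_tab","tall_caddy","low_caddy","grinder","salt","oil","oats","cashew"): print(c,t,[(np.round(x["location"],3),round(x["confidence"],2)) for x in robot.search_frame(c,t)[:1]])
    pan.append(im[80:330,200:450])
print(S()["time"],S()["force"],S()["tcp_pos"])
cv2.imwrite("pics/d.png",cv2.resize(np.hstack(pan),(800,400),interpolation=2)[:,:,::-1])
```

```text
[0.64583386 0.06943989 0.21707368]
False
False
scene tall_tab [(array([0.634, 0.094, 0.199]), 0.68)]
scene low_tab [(array([ 0.545, -0.197,  0.08 ]), 0.69)]
scene tall_caddy [(array([0.586, 0.102, 0.11 ]), 0.68)]
scene low_caddy [(array([ 0.543, -0.159,  0.084]), 0.82)]
scene grinder [(array([ 0.588, -0.051,  0.099]), 0.93)]
scene salt [(array([ 0.808, -0.036,  0.04 ]), 0.64)]
scene oil [(array([0.763, 0.173, 0.097]), 0.67)]
scene oats [(array([0.387, 0.007, 0.016]), 0.68)]
scene cashew [(array([ 0.394, -0.326,  0.074]), 0.83)]
side tall_tab [(array([0.638, 0.094, 0.203]), 0.8)]
side low_tab [(array([ 0.541, -0.196,  0.083]), 0.88)]
side tall_caddy [(array([0.57 , 0.088, 0.104]), 0.8)]
side low_caddy [(array([ 0.543, -0.174,  0.081]), 0.73)]
side grinder [(array([ 0.591, -0.047,  0.091]), 0.74)]
side salt [(array([ 0.769, -0.045,  0.044]), 0.61)]
side oil [(array([0.761, 0.178, 0.07 ]), 0.84)]
side oats [(array([ 0.373, -0.066,  0.066]), 0.52)]
side cashew [(array([ 0.396, -0.33 ,  0.087]), 0.98)]
36.0833 [ 0.27421397 -0.13652562  0.73566542] [0.50681223 0.08978251 0.21757667]
```

View pics/d.png

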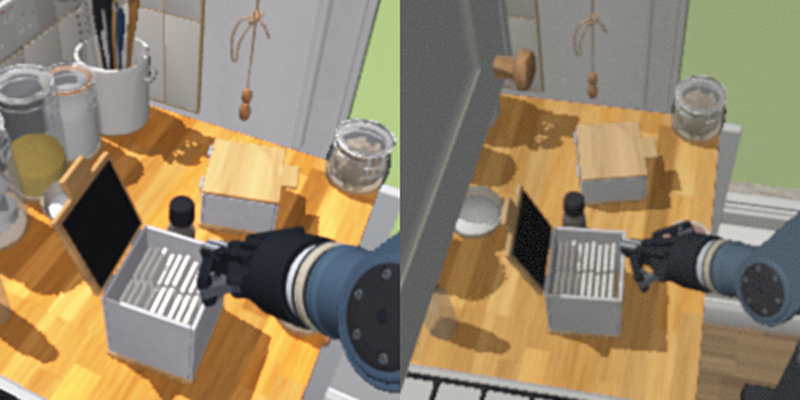

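```bash
python3 -c "
from cell import robot
print(robot.finish_job())"
```

```text
the job is handed in; nothing more can be done
None
```

I handed the job in at about 36 s on the robot's clock: the last pictures show the low caddy's lid shut, the tall caddy's lid leaning back open and the gripper clear of everything; the finish call gave no verdict, and the oats jar was partly hidden behind the arm, so I couldn't re-measure it.

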